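# Open the latched sample box

## Robot

A 7-joint arm with a two-finger parallel gripper is mounted at the origin on a cart in front of the work surface, level with it; the furniture and walls round the work are solid. World frame = base frame: x ahead of the robot, y to its left, z up, the work surface at z = 0. Lengths are in m, angles in rad, forces in N, time in s.
With the tool pointing down it reaches from about 0.425 to 0.875 m from the base axis. Payload 8.4 kg.
Tool frame: the origin (TCP) lies midway between the tips of the shut fingers; the grasp point (between the pads) lies 19 mm behind it; z points along the fingers, y is the line along which they close (so a half turn about z gives the same grasp; the last joint's range is limited). The gripper opens to 85 mm and grips with 20 to 120 N. Pads are 22 mm wide; open, the fingers measure 114 mm over their backs; the gripper's body (76 mm by 85 mm) begins 54 mm behind the grasp point. The pads swing forward as they close: fully open they stand 13 mm farther back than shut.
Start: joints at [-1.344, 0.333, 0.04, 1.465, -0.013, 1.343, -0.059], TCP at [0.208, 0.616, 0.231] pointing down, gripper open.
Joint ranges: [-2.58, 2.58], [-0.38, 2.09], [-1.3, 1.39], [0.25, 2.4], [-1.5, 4.64], [0.08, 2.09], [-2.65, 2.65]. Speed limits (rad/s): [2.22, 2.22, 2.79, 2.79, 3.14, 3.14, 3.14].

## Interface

Orientations are given as a unit quaternion [x, y, z, w].
In Python, from cell import r gives the robot as it stands.
- The arm moves only by the tool drive_tool, never from a script. Its argument "rows" is a list of rows, each a list of 5 numbers: the shift along the tool's x, y, z normalised to -1 to 1, where 1 is 100 mm, then the turn about the tool's z normalised to -1 to 1, where 1 is pi/2 rad, then the finger opening in mm, from 0 to 85.4. A call has 1 to 20 rows; each row shifts and turns the commanded pose from where the row before left it, along the tool's axes as they then stand; what a row does not reach is not made up. A row lasts 1/8 s, in which the tool goes at most 62.5 mm and 10.7 degrees, less where a joint would pass 70% of its speed; a pose out of reach is approached as far as the arm can. A call with a number of a shift or a turn outside -1 to 1 is refused whole. A call with a gripper value outside its range is refused whole. The fingers move at their own pace and stop on an object; the grip force is fixed at half the most. Time passes only in rows, so rows that do not move let the fingers close. It gives the time, the measured TCP pose, the force, the opening and the grip force at its end, in the units of the state.
- r.sense(): the state, without advancing time (a new reading comes with each control period).
- r.get_image(name): name is "side" or "top" or "wrist"; returns a dict with "image" (384x512x3 uint8, blue, green, red), "range_z" (384x512 float32, m along the optical axis (not along the pixel's ray), 0 where there is no reading), "fx", "fy", "cx", "cy" (pixels), "pose" (4x4, takes a point from camera to world coordinates); the wrist camera has in their place "T_tool_cam" (4x4, takes a point from camera to tool coordinates, whose origin is the TCP and whose axes are the flange's). Camera axes: x right, y up, looking along -z (the intrinsics and any distortion apply to the point x, -y, -z); pixel columns grow to the right and rows downward; lengths in m; the calibration is good to about 2 mm. A picture is of the moment at which its call begins: read the wrist's pose just before it.
- r.sign_off(): hands the job in; it is judged then, once.
The state is a dict: "time": time; "joint_pos": joint angles; "joint_velocities": joint speeds; "joint_efforts": joint torques, N m; "eef_pos": TCP position; "ee_rot": TCP orientation; "ft_force": force on the tool from outside, world axes, zero at the start; "torque": the same for the moment, N m; "grip_width": finger opening in m; "gripper_force": force on a finger pad.
Only numpy, scipy, OpenCV 4.12 (cv2) and the standard library are available. Lean on these libraries where they do the work, as an engineer would, in place of code of your own. Each camera call takes 0.05 s, during which the arm holds its last target. There are 200 camera calls.

## Task

Open the white sample box on the bench: lift its steel paddle handle only until you feel it come up against its stop, without forcing it, so that the hidden pawl is withdrawn and the paddle stays up. Then take the lid by its pull tab and swing it gently open until it stands nearly upright and stays there by itself. If the lid catches, do not yank it, and do not disturb the things lying around.

Things in the scene. Friction and masses are not known exactly. Their poses are not given: they have to be found in the camera images.
- case: White sheet-steel sample box, fixed to the bench, 150 (x) x 280 (y) x 100 (z) mm; origin at the centre of its underside. Its front, with latch and pull tab, looks along its -x; its y runs along its front, z up.
- latch_housing: Steel latch housing on the box's front near its -y end, fixed, 54 mm wide, from 26 mm ahead of the paddle's pivot to 8 mm behind, 44 mm below to 10 mm above. Origin on the pivot, at (-83, -85, 85) mm in the box's frame. Hides a hard stop that ends the lift at 0.38 to 1.18 rad, different each time; only in the last 0.08 rad before the stop is the pawl clear of the lid.
- paddle: Flat steel paddle handle, 30 mm wide (y), 8 mm thick, reaching 68 mm forward (its -x) from its pivot; level at rest, free air beside and below it. Origin on the pivot (y axis); lifting the free end turns it about +y, so the tilt of its z axis is the lift angle. Stiff pivot: about 2.5 N at the grip point moves it, and it stays where it is left.
- paddle_grip (a point): Grip point of the paddle, 50 mm from the pivot, middle of its width and thickness; take it across its 30 mm width (along the box's y) from above; the paddle turns between the fingers as it rises, which with a grip of 20 to 25 N adds up to 6 N of friction to the lift. Against the stop, the force at the stop is about 1.5 times that at this point.
- lid: White steel lid, 152 x 284 x 8 mm, shut (level) at the start. Origin on its hinge line, at the middle of the box's upper back edge; the lid reaches along its own -x. Opens upward about +y: the tilt of its z axis is the opening, 0 to 1.75 rad. Stiff hinge: stays at any angle, takes about 6 N at the tab. While the pawl is not clear it rises only about 4 mm at the front, then catches.
- lid_tab (a point): Grip point of the steel pull tab on the lid, 176 mm from the hinge line and 65 mm to +y of the middle, middle of the tab's thickness. The tab is 30 mm wide (y), 8 mm thick and sticks out forward, 38 mm beyond the lid; take it across its width (along the box's y) from above, the tab turning between the fingers as the lid swings up.
- lid_hinge (a point): Point on the hinge line, middle of the lid; equals the lid's origin.
- tape: Loose roll of paper tape, 72 mm across, 18 mm high, lying in front of the box; bystander. Origin under its centre.
- filter: Loose round syringe filter, 29 mm across, 22 mm high, in front of the box; bystander. Origin near its underside.
- beaker: Loose glass beaker, 67 x 78 x 83 mm, to the left; bystander. Origin under its centre.
- marker: Loose marker pen, 17 x 135 x 16 mm, lying to the right; bystander.
- jar: Loose clear jar of caps, 78 mm across, 107 mm high, at the right; bystander. Origin under its centre.

How it is judged:
By the outcome, as a careful person would: the job done as asked, in the order asked, and still so for the second after the job is handed in, with the robot touching nothing.
It also fails if it takes over 64 s, if anything falls off the work surface, if the arm or the gripper's body presses on something with over 40 N, if the wrist force passes 120 N, or if a joint passes its speed limit or range.

## Working session

There is one attempt and no reset: what is moved stays moved. The work goes in short steps, Python scripts to look and compute and a tool call to move; the robot and the scene stay as the last step left them, time stands still between calls to the robot, and variables do not carry over. Pictures are saved under pics/ and viewed, at most 10 in all, crops included, and the job is handed in when it is done.

Besides the shell and the picture viewer there is one more tool, called after "Request:" as name([rows], argument=value, ...), one row to a line, values as JSON. drive_tool: Moves the arm, as the interface text tells. Scaled input: -1 to 1 covers 100 mm each way for a shift and pi/2 rad each way for a turn. Its arguments: {"type":"object","properties":{"rows":{"type":"array","items":{"type":"array","items":{"type":"number"}}}},"required":["rows"]}

```bash
ls; mkdir -p pics; python3 - <<'E'
from cell import r
import cv2,numpy as np
s=r.sense()
for k in s: print(k,np.round(s[k],3))
for n in ["side","top"]:
    d=r.get_image(n); cv2.imwrite(f"pics/{n}0.png",d["image"]); np.savez(f"pics/{n}0.npz",**d)
    print(n,d["fx"],d["fy"],d["cx"],d["cy"],np.round(d["pose"],3).tolist(),[k for k in d])
E
```

```text
pics
time 0.0
joint_pos [-1.344  0.334  0.04   1.466 -0.013  1.343 -0.058]
joint_velocities [ 0.    -0.001  0.    -0.    -0.001 -0.    -0.   ]
joint_efforts [ 0.0000e+00 -6.5856e+01  1.3650e+00 -4.0554e+01  1.7000e-02  1.3000e-02
 -0.0000e+00]
eef_pos [0.208 0.615 0.23 ]
ee_rot [ 0.162  0.987 -0.001 -0.   ]
ft_force [-0.203 -0.356 -0.363]
torque [ 0.008  0.016 -0.012]
gripper_force 0.0
grip_width 0.085
side 478.78258124296815 478.78258124296815 249.38581088941626 194.11565696461622 [[1.0, 0.006, 0.021, 0.543], [0.013, 0.614, -0.789, -1.282], [-0.017, 0.789, 0.614, 1.068], [0.0, 0.0, 0.0, 1.0]] ['image', 'range_z', 'fx', 'fy', 'cx', 'cy', 'pose']
top 352.64623156923693 352.64623156923693 254.27893769698028 197.6943709477862 [[-0.008, 0.995, -0.103, 0.435], [-1.0, -0.005, 0.028, -0.006], [0.027, 0.103, 0.994, 1.026], [0.0, 0.0, 0.0, 1.0]] ['image', 'range_z', 'fx', 'fy', 'cx', 'cy', 'pose']
```

View pics/top0.png

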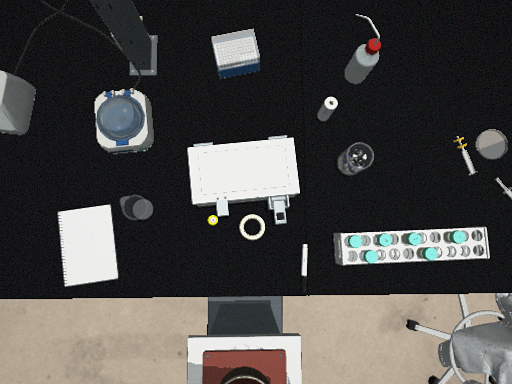

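View pics/side0.png

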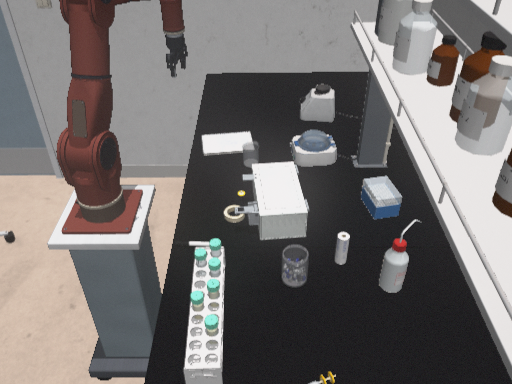

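The top view shows the white lid at about (190–299, 138–203), its tab near (222,206), the paddle and latch near (280,210), the tape at (252,227) and the filter at (213,220). Next I'll measure the box from depth.

```bash
cat > h.py <<'E'
import numpy as np,cv2
def pts(d,pose=None):
    z=d["range_z"]; v,u=np.indices(z.shape)
    P=np.stack([(u-d["cx"])/d["fx"]*z,-(v-d["cy"])/d["fy"]*z,-z],-1)
    T=d["pose"] if pose is None else pose
    W=P@T[:3,:3].T+T[:3,3]; W[z<=0]=np.nan
    return W
E
python3 - <<'E'
from h import *
d=dict(np.load("pics/top0.npz")); W=pts(d)
reg=np.zeros((384,512),bool); reg[125:240,170:310]=1
m=reg&(W[...,2]>.07)&(W[...,2]<.13)
lid=W[150:190,200:290]; print("lid z",np.nanmedian(lid[...,2]))
mm=(m&(W[...,2]>.098)&(W[...,2]<.12)).astype(np.uint8)
mm=cv2.morphologyEx(mm,cv2.MORPH_OPEN,np.ones((21,21)))
c,s,a=cv2.minAreaRect(np.float32(W[mm>0][:,:2])); print("lid rect",c,s,a)
for n,(u,v) in dict(tab=(222,208),pad=(281,216),pad2=(281,202),bench=(240,250),tape=(252,216)).items(): print(n,np.round(W[v,u],4))
np.set_printoptions(linewidth=250,precision=0,suppress=True)
print(W[192:226,270:292:2,2]*1000); print(W[192:218,214:232:2,2]*1000)
cv2.imwrite("pics/topcrop.png",cv2.resize(d["image"][130:245,180:310],None,fx=5,fy=5,interpolation=cv2.INTER_CUBIC))
E
```

```text
lid z 0.10897443422281927
lid rect (0.6172795295715332, -0.002559676766395569) (0.28627660870552063, 0.15032927691936493) 89.8688735961914
tab [0.5038 0.053  0.1069]
pad [ 0.4828 -0.1024  0.0913]
pad2 [ 0.5205 -0.1034  0.0868]
bench [ 0.3903  0.008  -0.0009]
tape [ 0.4871 -0.0269  0.0157]
[[108. 111. 106. 110. 109. 110. 107. 111. 109. 107. 107.]
 [108. 110. 109. 108. 107. 107. 107. 112. 108. 108. 108.]
 [107. 108. 110. 112. 108. 104. 107. 109. 106.  93.  79.]
 [111. 105. 110. 106.  85.  75.  84.  87.  89.  95.  55.]
 [ 78.  88.  88.  89.  91.  88.  92.  94.  86.  96.  19.]
 [ 47.  90.  93.  91.  93.  89.  93.  91.  84.  95.   1.]
 [ 95.  94.  94.  88.  92.  90.  88.  91.  80.  95.   4.]
 [ 98.  92.  92.  92.  91.  90.  89.  88.  76.  94.   6.]
 [ 95.  92.  93.  89.  88.  90.  90.  46.  74.  96.   0.]
 [ 94.  86.  88.  89.  90.  91.  90.  89.  74.  99.   0.]
 [ 95.  43.  89.  92.  89.  91.  89.  87.  70.  95.  -1.]
 [ 95.  44.  89.  86.  85.  86.  89.  89.  65.  96.  -1.]
 [ 95.  43.  93.  89.  88.  92.  90.  88.  65.  96.   1.]
 [ 97.  44.  89.  89.  91.  89.  91.  91.  65.  93.  -3.
[... 1711 characters left out ...]
. 109. 106. 107.   1.   2.]
 [ 10.   3. 105. 109. 108. 106. 109.  -4.  -1.]
 [  1.   0. 108. 107. 108. 107. 108.   1.   1.]
 [ -0.  -0. 109. 110. 106. 112. 109.  -3.  -3.]
 [ -1.   0. 108. 106. 108. 109. 107. 105.   0.]
 [ -2.   0. 109. 109. 107. 112. 107. 106.  -1.]
 [ -4.  -2. 109. 109. 109. 107. 108. 107.  -2.]
 [  1.  -3. 109. 110. 106. 108. 107. 109.   4.]
 [  1.   4. 111. 109.  nan 108. 110. 106.   2.]
 [  2.  -3. 108. 109. 110. 106. 112. 108.   4.]
 [ -1.   1. 111. 108. 107. 109. 107. 108.  -0.]
 [ -1.   1. 106. 107. 109. 109. 109. 108.   1.]
 [ 10.   1. 105. 108. 107. 104.  -2.  -3.   3.]
 [ 14.  11.   0.  -2.  -1.   2.   6.   3.   1.]
 [ 13.  11.  -1.  -0.   1.   2.   1.   1.   1.]]
```

View pics/topcrop.png

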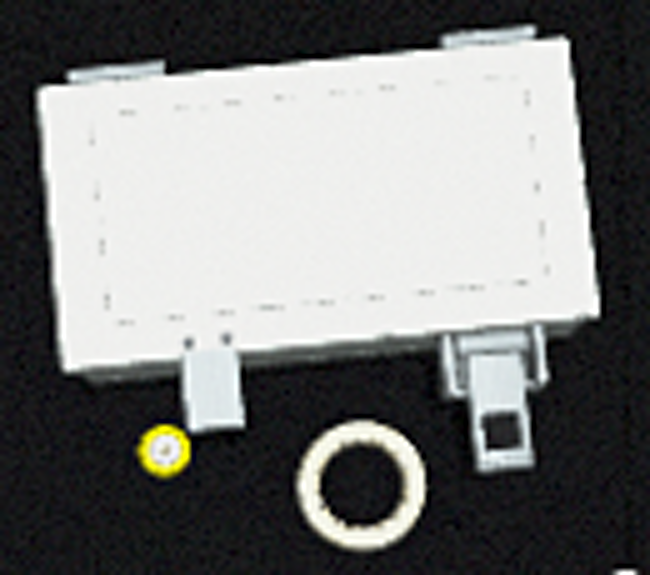

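The crop confirms it: the box is yawed by about +6°, the tab is at crop (213,385), the paddle at (502,410), the tape at (362,485) and the filter at (165,450).

```bash
cat >> h.py <<'E'
def ray(d,uv,z,pose=None):
    T=d["pose"] if pose is None else pose
    uv=np.atleast_2d(uv).astype(float)
    D=np.c_[(uv[:,0]-d["cx"])/d["fx"],-(uv[:,1]-d["cy"])/d["fy"],-np.ones(len(uv))]@T[:3,:3].T
    return T[:3,3]+D*((z-T[2,3])/D[:,2])[:,None]
E
python3 - <<'E'
from h import *
d=dict(np.load("pics/top0.npz")); W=pts(d)
g=cv2.cvtColor(d["image"],cv2.COLOR_BGR2GRAY)
m=((g>215)).astype(np.uint8); m[:125]=0;m[240:]=0;m[:,:170]=0;m[:,310:]=0
m=cv2.morphologyEx(m,cv2.MORPH_OPEN,np.ones((15,15)))
c=max(cv2.findContours(m,0,2)[0],key=cv2.contourArea)
q=ray(d,c[:,0],.108)
R=cv2.minAreaRect(np.float32(q[:,:2])); print(R)
B=cv2.boxPoints(R); print(B)
# paddle/tab by depth bands
cx=np.array(R[0]); 
for n,(u0,u1,v0,v1,lo,hi) in dict(pad=(272,292,212,226,.08,.1),tab=(212,234,206,218,.1,.115)).items():
    s=np.zeros_like(m); s[v0:v1,u0:u1]=1
    k=(s>0)&(W[...,2]>lo)&(W[...,2]<hi); vv,uu=np.nonzero(k)
    p=ray(d,np.c_[uu,vv],np.median(W[k][:,2])); print(n,p.mean(0),cv2.minAreaRect(np.float32(p[:,:2])),np.median(W[k][:,2]))
yaw=np.radians(5.8); 
for psi in (5.3,5.8,6.3):
    a=np.radians(psi);Rm=np.array([[np.cos(a),-np.sin(a)],[np.sin(a),np.cos(a)]])
    o=cx+Rm@[1/1000,0]
    print(psi,[np.round(o+Rm@p,4) for p in ([-.133,-.085],[-.101,.065],[.075,0])])
E
```

```text
((0.6151405572891235, -0.0022503435611724854), (0.12820017337799072, 0.23148398101329803), 5.503139495849609)
[[ 0.54023623  0.10681096]
 [ 0.5624356  -0.12360609]
 [ 0.6900449  -0.11131165]
 [ 0.6678455   0.11910541]]
pad [ 0.47920124 -0.10002565  0.08971579] ((0.47890520095825195, -0.09983867406845093), (0.03183191642165184, 0.029241790995001793), 89.64942932128906) 0.08971579259738138
tab [0.49760597 0.05179479 0.10838433] ((0.49720290303230286, 0.05166451260447502), (0.02869371324777603, 0.02343994379043579), 89.6758041381836) 0.10838432671001685
5.3 [array([ 0.4916, -0.0991]), array([0.5096, 0.0532]), array([0.6908, 0.0048])]
5.8 [array([ 0.4924, -0.1002]), array([0.5091, 0.0523]), array([0.6908, 0.0054])]
6.3 [array([ 0.4933, -0.1012]), array([0.5086, 0.0514]), array([0.6907, 0.0061])]
```

Request:
drive_tool([
  [-0.13,-0.3,0,-0.09,55],
  [-0.26,-0.45,0,-0.09,55],
  [-0.26,-0.45,0,-0.09,55],
  [-0.26,-0.45,0,0,55],
  [-0.26,-0.45,0,0,55],
  [-0.26,-0.45,0,0,55],
  [-0.26,-0.45,0,0,55],
  [-0.26,-0.45,0,0,55],
  [-0.1,-0.45,0,0,55],
  [0,-0.45,0,0,55],
  [0,-0.45,0,0,55],
  [0,-0.45,0,0,55],
  [0,-0.45,0,0,55],
  [0,-0.45,0,0,55],
  [0,-0.3,0,0,55],
  [0,0,0,0,55],
])

```text
time: 2.1
eef_pos: [0.4428, -0.0228, 0.2312]
ee_rot: [-0.047, 0.999, 0.0, -0.0]
ft_force: [-0.0, 1.6, -0.2]
grip_width: 0.0551
gripper_force: 0.0
```

Request:
drive_tool([
  [-0.18,-0.4,0,0,55],
  [-0.19,-0.41,0,0,55],
  [0,0,0,0,55],
  [0,0,0,0,55],
])

```text
time: 2.6
eef_pos: [0.4875, -0.0964, 0.2309]
ee_rot: [-0.05, 0.999, 0.0, -0.001]
ft_force: [-0.9, 1.3, -0.2]
grip_width: 0.0553
gripper_force: 0.0
```

```bash
python3 - <<'E'
from cell import r
from h import *
from scipy.spatial.transform import Rotation as R
s=r.sense(); d=r.get_image("wrist"); print(s["time"],s["eef_pos"],s["ee_rot"])
T=np.eye(4);T[:3,:3]=R.from_quat(s["ee_rot"]).as_matrix();T[:3,3]=s["eef_pos"]
d["pose"]=T@d["T_tool_cam"]; np.savez("pics/w1.npz",**d); cv2.imwrite("pics/w1.png",d["image"]); print(d["pose"].round(3))
E
```

```text
2.6 [ 0.48747705 -0.09637231  0.23091457] [-4.95595138e-02  9.98771016e-01  8.84245156e-05 -5.52321138e-04]
[[-0.099 -0.949 -0.299  0.409]
 [ 0.995 -0.094 -0.03  -0.103]
 [ 0.001 -0.301  0.954  0.374]
 [ 0.     0.     0.     1.   ]]
```

View pics/w1.png

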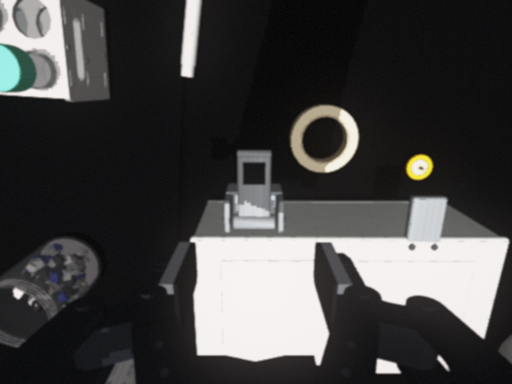

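The wrist view shows the paddle, with its free-end edge at row 151 and columns 238–271, and the tab at (409–446, 197–240). The lid's front edge runs along row 239 from (191,239) to (508,239).

```bash
python3 - <<'E'
from h import *
d=dict(np.load("pics/w1.npz")); W=pts(d); np.set_printoptions(precision=4,suppress=True)
g=cv2.cvtColor(d["image"],cv2.COLOR_BGR2GRAY)
e=ray(d,[[191,239],[508,239]],.108); print("lid front",e, np.degrees(np.arctan2(*(e[1]-e[0])[[0,1]]*[-1,1])),np.linalg.norm(e[1]-e[0]))
print("pad tip L/R",ray(d,[[237,151],[271,151]],.089)); print("pad sides at r180",ray(d,[[237,185],[271,185]],.089))
print("tab tip",ray(d,[[412,197],[446,197]],.108)); print("tab base",ray(d,[[408,236],[444,236]],.108))
print(g[151,225:285]);print(g[175,225:285]);print(g[140:165,254]);print(g[239,180:205],g[239,495:515]);print(g[220,400:455]);print(g[190:205,430],g[230:246,300])
for u,v in((254,157),(240,180),(269,180),(300,239+10),(427,215)):print(u,v,np.nanmedian(W[v-1:v+2,u-1:u+2].reshape(-1,3),0))
E
```

```text
lid front [[ 0.5424 -0.1463  0.108 ]
 [ 0.5148  0.1325  0.108 ]] 5.654031432008342 0.2801647917876317
pad tip L/R [[ 0.4638 -0.113   0.089 ]
 [ 0.4609 -0.0836  0.089 ]]
pad sides at r180 [[ 0.4945 -0.1105  0.089 ]
 [ 0.4915 -0.0801  0.089 ]]
tab tip [[0.4848 0.0386 0.108 ]
 [0.4819 0.0673 0.108 ]]
tab base [[0.5206 0.0438 0.108 ]
 [0.5175 0.0754 0.108 ]]
[ 11  13  16  14  12  15  12  14  13  12  16  36  69  92 100 100 101  99
  99  99  98  99  99  99  97  98  97  96  95  96  97  95  96  95  96  94
  96  94  94  94  94  93  92  90  88  74  50  26  17  16  17  16  17  16
  17  19  17  19  16  18]
[ 21  18  19  20  23  22  21  20  23  19  21  38  69  99 116 125 120  99
  65  37  26  24  25  23  25  27  26  26  27  27  28  27  27  27  27  27
  27  26  30  54  97 127 134 128 112  80  47  23  20  16  18  17  21  21
  21  22  19  20  19  18]
[ 12  15  12  13  11  14  14  14  16  35  68  96 113 126 132 128 120 124
 133 134 132 118  80  42  24]
[ 25  23  26  29  27  28  27  28  37  88 162 218 236 239 240 240 238 234
 232 230 231 232 235 239 240] [231 231 231 231 231 231 230 230 230 229 229 220 195 144  76  34  28]
[ 98 100 100  98  97  92  81  73  88 126 168 196 210 217 217 214 212 213
 212 210 211 211 211 210 208 206 207 209 209 209 207 207 209 208 210 210
 207 206 206 208 209 207 191 154 117 100  99  97  99  97  99  96  97  99
  96]
[ 29  28  26  29  33  45  75 116 163 193 206 208 208 210 209] [101  99 102 104 104 107 132 179 220 238 242 243 243 242 243 243]
254 157 [ 0.4675 -0.0978  0.089 ]
240 180 [ 0.4892 -0.1082  0.0898]
269 180 [ 0.488  -0.0824  0.0881]
300 249 [ 0.5427 -0.0492  0.1083]
427 215 [0.4993 0.0545 0.1086]
```

Request:
drive_tool([
  [0.09,0,0.3,0,55],
  [0,0,0.45,0,55],
  [0,0,0.3,0,55],
  [0,0,0,0,55],
  [0,0,0,0,55],
])

```text
time: 3.28
eef_pos: [0.4793, -0.0979, 0.1275]
ee_rot: [-0.05, 0.999, 0.0, 0.001]
ft_force: [-0.0, 0.1, -0.3]
grip_width: 0.0549
gripper_force: 0.0
```

Request:
drive_tool([
  [0.01,0.01,0.25,0,55],
  [0,0,0.25,0,55],
  [0,0,0.13,0,55],
  [0,0,0,0,55],
  [0,0,0,0,55],
])

```text
time: 3.9
eef_pos: [0.4784, -0.0976, 0.0644]
ee_rot: [-0.049, 0.999, 0.0, 0.001]
ft_force: [-0.3, -0.1, 0.2]
grip_width: 0.0552
gripper_force: 0.0
```

Request:
drive_tool([
  [0,0,0,0,34],
  [0,0,0,0,32],
  [0,0,0,0,31],
  [0,0,0,0,30],
  [0,0,0,0,29],
  [0,0,0,0,29],
])

```text
time: 4.65
eef_pos: [0.478, -0.0983, 0.0637]
ee_rot: [-0.049, 0.999, -0.0, 0.0]
ft_force: [-0.1, -4.8, 5.2]
grip_width: 0.0294
gripper_force: 24.7
```

Request:
drive_tool([
  [0,-0.005,0,0,29],
  [0,0,0,0,29],
])

```text
time: 4.9
eef_pos: [0.478, -0.0983, 0.0637]
ee_rot: [-0.049, 0.999, -0.0, 0.0]
ft_force: [-0.5, -2.3, 6.1]
grip_width: 0.0297
gripper_force: 24.9
```

Request:
drive_tool([
  [0,0,-0.026,0,29],
  [-0.003,0,-0.027,0,29],
  [-0.003,0,-0.026,0,29],
  [-0.005,0,-0.026,0,29],
  [0,0,0,0,29],
])

```text
time: 5.52
eef_pos: [0.4783, -0.0983, 0.0735]
ee_rot: [-0.049, 0.999, -0.0, -0.001]
ft_force: [1.1, -4.6, -3.8]
grip_width: 0.0293
gripper_force: 24.8
```

Request:
drive_tool([
  [-0.006,0,-0.026,0,29],
  [-0.007,0,-0.025,0,29],
  [0,0,0,0,29],
])

```text
time: 5.9
eef_pos: [0.4792, -0.0982, 0.0785]
ee_rot: [-0.049, 0.999, -0.0, -0.001]
ft_force: [-0.8, -5.8, -3.3]
grip_width: 0.0292
gripper_force: 24.8
```

Request:
drive_tool([
  [-0.009,0,-0.03,0,29],
  [0,0,0,0,29],
])

```text
time: 6.15
eef_pos: [0.4801, -0.0981, 0.0816]
ee_rot: [-0.049, 0.999, -0.0, -0.001]
ft_force: [-1.5, -4.9, -1.6]
grip_width: 0.0292
gripper_force: 24.8
```

Request:
drive_tool([
  [-0.008,0,-0.02,0,29],
  [0,0,0,0,29],
])

```text
time: 6.4
eef_pos: [0.4808, -0.098, 0.0834]
ee_rot: [-0.049, 0.999, -0.0, -0.001]
ft_force: [-1.5, -5.8, -3.8]
grip_width: 0.0295
gripper_force: 24.7
```

Request:
drive_tool([
  [-0.008,0,-0.02,0,29],
  [0,0,0,0,29],
])

```text
time: 6.65
eef_pos: [0.4815, -0.098, 0.0854]
ee_rot: [-0.049, 0.999, -0.0, -0.001]
ft_force: [-1.4, -4.8, -3.7]
grip_width: 0.0293
gripper_force: 24.6
```

Request:
drive_tool([
  [-0.009,0,-0.019,0,29],
  [0,0,0,0,29],
])

```text
time: 6.9
eef_pos: [0.4823, -0.0979, 0.0872]
ee_rot: [-0.049, 0.999, -0.0, -0.001]
ft_force: [-2.3, -4.8, -3.4]
grip_width: 0.0293
gripper_force: 24.6
```

Request:
drive_tool([
  [-0.011,0,-0.019,0,29],
  [0,0,0,0,29],
])

```text
time: 7.15
eef_pos: [0.4828, -0.0978, 0.0885]
ee_rot: [-0.049, 0.999, -0.0, -0.002]
ft_force: [-0.7, -5.3, -10.8]
grip_width: 0.0295
gripper_force: 24.5
```

Request:
drive_tool([
  [-0.003,0,-0.006,0,29],
  [0,0,0,0,29],
])

```text
time: 7.4
eef_pos: [0.4829, -0.0978, 0.0886]
ee_rot: [-0.049, 0.999, -0.0, -0.002]
ft_force: [1.4, -5.8, -16.1]
grip_width: 0.0296
gripper_force: 24.1
```

The force rose from 3.5 to 16 N while the TCP stopped rising, so this is the stop, at about 0.49 rad. I'll relax the lift, release and retreat.

Request:
drive_tool([
  [0.003,0,0.008,0,29],
  [0,0,0,0,29],
  [0,0,0,0,36],
  [0,0,0,0,45],
  [0,0,0,0,55],
  [0,0,0,0,55],
  [0,0,-0.4,0,55],
  [0,0,-0.5,0,55],
  [0,0,-0.5,0,55],
  [0,0,0,0,55],
  [0,0,0,0,55],
])

```text
time: 8.78
eef_pos: [0.4844, -0.0972, 0.2291]
ee_rot: [-0.049, 0.999, 0.0, -0.0]
ft_force: [0.5, -0.4, 0.2]
grip_width: 0.0551
gripper_force: 0.0
```

```bash
python3 - <<'E'
from cell import r
from h import *
from scipy.spatial.transform import Rotation as R
s=r.sense(); d=r.get_image("wrist"); print(s["time"],s["eef_pos"],s["ee_rot"])
T=np.eye(4);T[:3,:3]=R.from_quat(s["ee_rot"]).as_matrix();T[:3,3]=s["eef_pos"]
d["pose"]=T@d["T_tool_cam"]; cv2.imwrite("pics/w2.png",d["image"])
W=pts(d); np.set_printoptions(precision=4,suppress=True)
o=np.array([.6046,.001,0]);a=np.radians(5.65);c,sn=np.cos(a),np.sin(a)
B=(W-o)@np.array([[c,-sn,0],[sn,c,0],[0,0,1]])
k=(abs(B[...,1]+.085)<.018)&(B[...,0]<-.115)&(B[...,0]>-.16)&(B[...,2]>.08)&(B[...,2]<.15)
P=B[k]; f=np.polyfit(P[:,0],P[:,2],1); print(len(P),P.min(0),P.max(0),"lift",np.arctan(-f[0]),P[:,1].mean())
E
```

```text
8.775 [ 0.48437995 -0.09718462  0.22907113] [-4.92556481e-02  9.98786177e-01  2.19847678e-04 -7.10402804e-05]
1231 [-0.1469 -0.1005  0.1019] [-0.115  -0.0705  0.1161] lift 0.2971929192821392 -0.08534749349669113
```

View pics/w2.png

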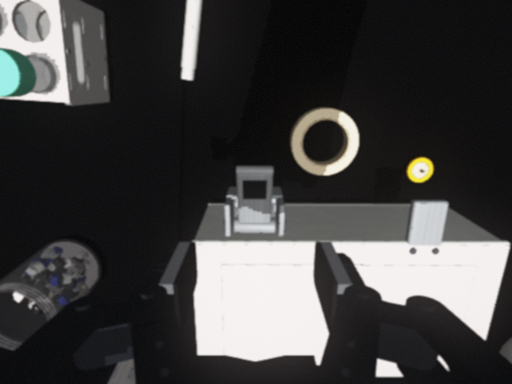

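```bash
python3 - <<'E'
from cell import r
from h import *
from scipy.spatial.transform import Rotation as R
np.set_printoptions(precision=4,suppress=True,linewidth=200)
s=r.sense(); d=r.get_image("wrist")
T=np.eye(4);T[:3,:3]=R.from_quat(s["ee_rot"]).as_matrix();T[:3,3]=s["eef_pos"]
P=T@d["T_tool_cam"]; d["pose"]=P
o=np.array([.6046,.001,0]);a=np.radians(5.65);c,sn=np.cos(a),np.sin(a)
M=np.array([[c,-sn,0],[sn,c,0],[0,0,1]])
def px(b):
    q=np.linalg.inv(P)@np.r_[o+M@b,1]; return d["cx"]+d["fx"]*q[0]/-q[2], d["cy"]-d["fy"]*q[1]/-q[2]
for t in (.25,.3,.35,.4,.45,.5,.55):
    f=lambda u,w:np.array([-.083-u*np.cos(t)+w*np.sin(t),-.085,.085+u*np.sin(t)+w*np.cos(t)])
    print(t,"bot tip row %.1f top tip row %.1f"%(px(f(.068,-.004))[1],px(f(.068,.004))[1]), "z",f(.068,.004)[2])
g=cv2.cvtColor(d["image"],cv2.COLOR_BGR2GRAY); print(g[158:212,250]); 
W=pts(d);B=(W-o)@M
for v in range(164,214,3): print(v,np.nanmedian(B[v-1:v+2,240:270].reshape(-1,3),0),np.nanmedian(B[v-1:v+2,240:243].reshape(-1,3),0))
print("lid front row pred",px([-.077,0,.108]),"tab tip",px([-.115,.065,.108]))
cv2.imwrite("pics/w2c.png",cv2.resize(d["image"][150:245,205:300],None,fx=6,fy=6,interpolation=cv2.INTER_CUBIC))
E
```

```text
0.25 bot tip row 159.4 top tip row 163.8 z 0.10569911891615015
0.3 bot tip row 161.1 top tip row 166.0 z 0.10891672000947351
0.35 bot tip row 163.0 top tip row 168.4 z 0.11207454175836021
0.4 bot tip row 165.2 top tip row 171.1 z 0.11516469125299979
0.45 bot tip row 167.5 top tip row 173.9 z 0.11817944472897438
0.5 bot tip row 170.1 top tip row 177.0 z 0.1211112668726473
0.55 bot tip row 172.9 top tip row 180.3 z 0.12395282965552287
[ 10  14  11  14  16  14  13  22  48  79  99 113 127 133 134 125 121 121 120 113 111 109  94  60  27  24  24  23  22  26  27  26  27  27  25  30  26  28  27  26  32  65  99 111 112 112 114 112 113
 113 119 142 176 188]
164 [-0.1239 -0.0855  0.0004] [-0.1239 -0.1005  0.0004]
167 [-0.146  -0.0849  0.1111] [-0.1457 -0.0965  0.111 ]
170 [-0.1446 -0.0849  0.1137] [-0.1445 -0.0957  0.1132]
173 [-0.1422 -0.0849  0.1139] [-0.1421 -0.0957  0.1138]
176 [-0.1396 -0.0849  0.1138] [-0.1395 -0.0958  0.1136]
179 [-0.1369 -0.0849  0.113 ] [-0.1369 -0.0958  0.1129]
182 [-0.1343 -0.0849  0.1125] [-0.1342 -0.0959  0.1122]
185 [-0.1314 -0.0849  0.1114] [-0.1312 -0.096   0.1108]
188 [-0.1284 -0.0849  0.1101] [-0.1282 -0.0961  0.1095]
191 [-0.1254 -0.0849  0.1086] [-0.1252 -0.0962  0.1081]
194 [-0.1224 -0.0853  0.1074] [-0.122  -0.0963  0.1066]
197 [-0.1192 -0.0853  0.1062] [-0.1191 -0.0964  0.1053]
200 [-0.1158 -0.0849  0.104 ] [-0.1158 -0.0964  0.1038]
203 [-0.1125 -0.0849  0.1024] [-0.1129 -0.0965  0.1024]
206 [-0.1093 -0.0845  0.1008] [-0.1091 -0.0967  0.1007]
209 [-0.1059 -0.0849  0.0993] [-0.1059 -0.0968  0.0992]
212 [-0.1026 -0.0845  0.098 ] [-0.1026 -0.0969  0.0975]
lid front row pred (np.float64(351.0806642497156), np.float64(243.2160072650266)) tab tip (np.float64(431.91933349442047), np.float64(202.39323135410717))
```

View pics/w2c.png

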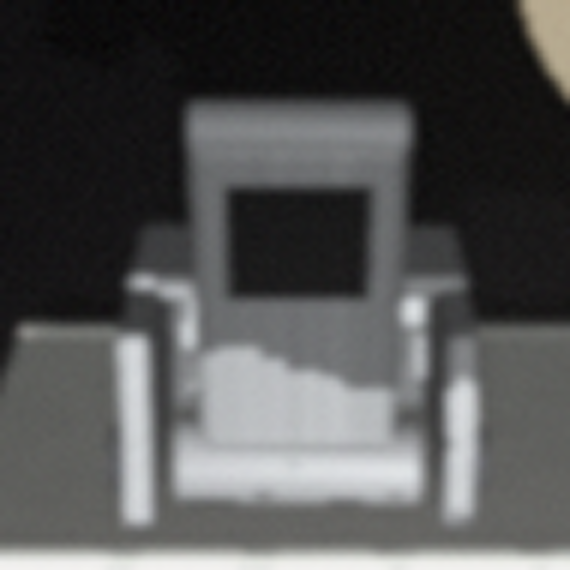

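The paddle stays up at about 0.44 rad, with its tip at row 166 where it was 151 before. Next is the tab.

Request:
drive_tool([
  [-0.06,0.35,0,0,55],
  [-0.08,0.5,0,0,55],
  [-0.07,0.45,0,0,55],
  [-0.04,0.2,0.2,0,55],
  [0,0,0.4,0,55],
  [0,0,0.2,0,55],
  [0,0,0,0,55],
  [0,0,0,0,55],
])

```text
time: 9.88
eef_pos: [0.4949, 0.0542, 0.1499]
ee_rot: [-0.049, 0.999, -0.0, 0.0]
ft_force: [-0.2, -0.4, 0.2]
grip_width: 0.0552
gripper_force: 0.0
```

Request:
drive_tool([
  [0,0.006,0.25,0,55],
  [0,0,0.25,0,55],
  [0,0,0.13,0,55],
  [0,0,0,0,55],
  [0,0,0,0,40],
  [0,0,0,0,34],
  [0,0,0,0,32],
  [0,0,0,0,31],
  [0,0,0,0,30],
  [0,0,0,0,29],
  [0,0,0,0,29],
])

```text
time: 11.25
eef_pos: [0.4951, 0.054, 0.087]
ee_rot: [-0.049, 0.999, -0.0, 0.0]
ft_force: [-0.9, -5.5, 5.2]
grip_width: 0.0297
gripper_force: 23.0
```

Request:
drive_tool([
  [0,-0.005,-0.02,0,29],
  [0,0,-0.02,0,29],
  [-0.002,0,-0.01,0,29],
  [0,0,0,0,29],
])

```text
time: 11.75
eef_pos: [0.4952, 0.054, 0.0913]
ee_rot: [-0.049, 0.999, -0.0, 0.0]
ft_force: [5.0, -4.4, -3.4]
grip_width: 0.0295
gripper_force: 22.9
```

Request:
drive_tool([
  [-0.002,0,-0.015,0,29],
  [-0.001,0,-0.01,0,29],
  [0,0,0,0,29],
])

```text
time: 12.12
eef_pos: [0.4953, 0.054, 0.0937]
ee_rot: [-0.049, 0.999, -0.0, 0.0]
ft_force: [4.2, -3.1, -4.2]
grip_width: 0.0293
gripper_force: 22.9
```

Request:
drive_tool([
  [-0.002,0,-0.015,0,29],
  [-0.003,0,-0.015,0,29],
  [0,0,0,0,29],
])

```text
time: 12.5
eef_pos: [0.4954, 0.0541, 0.0966]
ee_rot: [-0.049, 0.999, -0.0, -0.0]
ft_force: [3.8, -3.7, -6.3]
grip_width: 0.0296
gripper_force: 22.7
```

The lid has passed the 4 mm catch height freely. Next I'll work out the arc increments.

```bash
python3 - <<'E'
import numpy as np
t=np.r_[np.arange(.06,1.48,.035),1.48];x=.1787*(1-np.cos(t))+.004*np.sin(t);z=.1787*np.sin(t)+.004*(np.cos(t)-1)
print([[round(-10*a,3),0,round(-10*b,3),0,29] for a,b in zip(np.diff(x),np.diff(z))]); print(len(t)-1,[(round(a,2),round(.087+b,3)) for a,b in zip(t[::5],z[::5])])
E
```

```text
[[np.float64(-0.006), 0, np.float64(-0.062), 0, 29], [np.float64(-0.008), 0, np.float64(-0.062), 0, 29], [np.float64(-0.011), 0, np.float64(-0.062), 0, 29], [np.float64(-0.013), 0, np.float64(-0.061), 0, 29], [np.float64(-0.015), 0, np.float64(-0.061), 0, 29], [np.float64(-0.017), 0, np.float64(-0.06), 0, 29], [np.float64(-0.019), 0, np.float64(-0.06), 0, 29], [np.float64(-0.021), 0, np.float64(-0.059), 0, 29], [np.float64(-0.023), 0, np.float64(-0.058), 0, 29], [np.float64(-0.025), 0, np.float64(-0.057), 0, 29], [np.float64(-0.027), 0, np.float64(-0.056), 0, 29], [np.float64(-0.029), 0, np.float64(-0.055), 0, 29], [np.float64(-0.031), 0, np.float64(-0.054), 0, 29], [np.float64(-0.033), 0, np.float64(-0.053), 0, 29], [np.float64(-0.035), 0, np.float64(-0.052), 0, 29], [np.float64(-0.037), 0, np.float64(-0.051), 0, 29], [np.float64(-0.038), 0, np.float64(-0.049), 0, 29], [np.float64(-0.04), 0, np.float64(-0.048), 0, 29], [np.float64(-0.042), 0, np.float64(-0.047), 0, 29], [np.float64(-0.043), 0, np.float64(-0.045), 0, 29], [np.float64(-0.045), 0, np.float64(-0.044), 0, 29], [np.float6
[... 682 characters left out ...]
), 0, np.float64(-0.017), 0, 29], [np.float64(-0.061), 0, np.float64(-0.015), 0, 29], [np.float64(-0.061), 0, np.float64(-0.013), 0, 29], [np.float64(-0.062), 0, np.float64(-0.011), 0, 29], [np.float64(-0.062), 0, np.float64(-0.009), 0, 29], [np.float64(-0.062), 0, np.float64(-0.007), 0, 29], [np.float64(-0.036), 0, np.float64(-0.003), 0, 29]]
41 [(np.float64(0.06), np.float64(0.098)), (np.float64(0.24), np.float64(0.128)), (np.float64(0.41), np.float64(0.158)), (np.float64(0.58), np.float64(0.185)), (np.float64(0.76), np.float64(0.209)), (np.float64(0.94), np.float64(0.229)), (np.float64(1.11), np.float64(0.245)), (np.float64(1.28), np.float64(0.256)), (np.float64(1.46), np.float64(0.261))]
```

Request:
drive_tool([
  [-0.009,0,-0.062,0,29],
  [-0.01,0,-0.062,0,29],
  [-0.011,0,-0.062,0,29],
  [-0.013,0,-0.061,0,29],
  [-0.015,0,-0.061,0,29],
  [0,0,0,0,29],
])

```text
time: 13.25
eef_pos: [0.501, 0.0546, 0.1283]
ee_rot: [-0.049, 0.999, -0.0, -0.001]
ft_force: [-2.5, -6.4, 1.6]
grip_width: 0.0293
gripper_force: 23.4
```

Request:
drive_tool([
  [-0.017,0,-0.06,0,29],
  [-0.019,0,-0.06,0,29],
  [-0.021,0,-0.059,0,29],
  [-0.023,0,-0.058,0,29],
  [-0.025,0,-0.057,0,29],
  [0,0,0,0,29],
])

```text
time: 14.0
eef_pos: [0.5116, 0.0557, 0.1578]
ee_rot: [-0.049, 0.999, -0.0, -0.0]
ft_force: [-2.1, -4.5, 2.3]
grip_width: 0.0293
gripper_force: 23.4
```

```bash
python3 - <<'E'
from cell import r
from h import *
d=r.get_image("side"); cv2.imwrite("pics/s3.png",cv2.resize(d["image"][100:270,180:340],None,fx=4,fy=3.5)); print(r.sense()["ft_force"])
E
```

```text
[-2.2671273  -5.57135031  1.49894716]
```

View pics/s3.png

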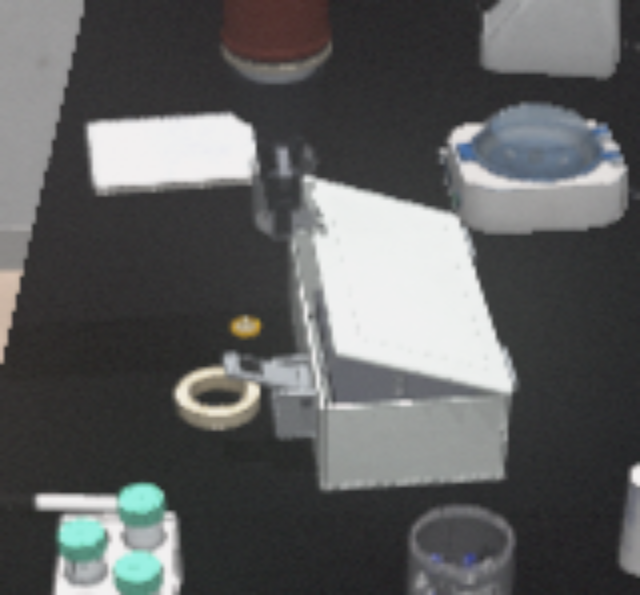

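The lid is opening: its near edge runs from (515,385) at the hinge up to (330,355). The paddle at (260,365) is still raised and the tape and filter haven't moved. I'll continue.

Request:
drive_tool([
  [-0.027,0,-0.056,0,29],
  [-0.029,0,-0.055,0,29],
  [-0.031,0,-0.054,0,29],
  [-0.033,0,-0.053,0,29],
  [-0.035,0,-0.052,0,29],
  [-0.037,0,-0.051,0,29],
  [-0.038,0,-0.049,0,29],
  [-0.04,0,-0.048,0,29],
  [0,0,0,0,29],
])

```text
time: 15.18
eef_pos: [0.5383, 0.0582, 0.1993]
ee_rot: [-0.049, 0.999, -0.0, -0.001]
ft_force: [-2.5, -4.3, -1.4]
grip_width: 0.0297
gripper_force: 23.1
```

Request:
drive_tool([
  [-0.042,0,-0.047,0,29],
  [-0.043,0,-0.045,0,29],
  [-0.045,0,-0.044,0,29],
  [-0.046,0,-0.042,0,29],
  [-0.048,0,-0.04,0,29],
  [-0.049,0,-0.039,0,29],
  [0,0,0,0,29],
])

```text
time: 16.05
eef_pos: [0.5655, 0.0609, 0.2249]
ee_rot: [-0.049, 0.999, -0.0, -0.001]
ft_force: [-1.5, -5.2, -1.0]
grip_width: 0.0293
gripper_force: 22.7
```

Request:
drive_tool([
  [-0.051,0,-0.037,0,29],
  [-0.052,0,-0.035,0,29],
  [-0.053,0,-0.033,0,29],
  [-0.054,0,-0.031,0,29],
  [-0.055,0,-0.029,0,29],
  [-0.056,0,-0.028,0,29],
  [-0.057,0,-0.026,0,29],
  [0,0,0,0,29],
])

```text
time: 17.05
eef_pos: [0.6032, 0.0645, 0.2469]
ee_rot: [-0.049, 0.999, -0.0, -0.001]
ft_force: [-1.1, -5.9, -0.5]
grip_width: 0.0295
gripper_force: 22.4
```

Request:
drive_tool([
  [-0.058,0,-0.024,0,29],
  [-0.059,0,-0.022,0,29],
  [-0.059,0,-0.019,0,29],
  [-0.06,0,-0.017,0,29],
  [-0.061,0,-0.015,0,29],
  [0,0,0,0,29],
])

```text
time: 17.8
eef_pos: [0.633, 0.0674, 0.2568]
ee_rot: [-0.049, 0.999, -0.0, -0.0]
ft_force: [-1.9, -5.6, -0.5]
grip_width: 0.0293
gripper_force: 22.3
```

Request:
drive_tool([
  [-0.061,0,-0.013,0,29],
  [-0.062,0,-0.011,0,29],
  [-0.062,0,-0.009,0,29],
  [-0.062,0,-0.007,0,29],
  [-0.04,0,-0.003,0,29],
  [0,0,0,0,29],
  [0,0,0,0,29],
])

```text
time: 18.68
eef_pos: [0.6615, 0.0701, 0.2613]
ee_rot: [-0.049, 0.999, -0.0, -0.0]
ft_force: [-1.4, -5.3, 0.4]
grip_width: 0.0295
gripper_force: 21.8
```

```bash
cat > m.py <<'E'
from cell import r
from h import *
s=r.sense(); print(s["time"],np.round(s["ft_force"],1))
o=np.array([.6046,.001,0]);a=np.radians(5.65);c,sn=np.cos(a),np.sin(a);M=np.array([[c,-sn,0],[sn,c,0],[0,0,1]])
d=r.get_image("side");B=(pts(d)-o)@M
k=(B[...,0]>-.02)&(B[...,0]<.12)&(abs(B[...,1])<.13)&(B[...,2]>.13)&(B[...,2]<.235)
P=B[k]; f=np.polyfit(P[:,2],P[:,0],1); print(len(P),"opening",np.pi/2+np.arctan(f[0]),P[:,1].min(),P[:,1].max())
cv2.imwrite("pics/s_%d.png"%(s["time"]*10),cv2.resize(d["image"][40:290,150:400],None,fx=2.4,fy=2.4))
E
python3 m.py
```

```text
18.675 [-1.4 -5.3  0.4]
247 opening 1.225708005513974 -0.1281596365765435 0.12750570919828969
```

Request:
drive_tool([
  [0,0,0,0,36],
  [0,0,0,0,45],
  [0,0,0,0,55],
  [0,0,0,0,55],
  [0,0,-0.2,0,55],
  [0,0,-0.4,0,55],
  [0,0,-0.4,0,55],
  [0.3,0,-0.1,0,55],
  [0.5,0,0,0,55],
  [0.5,0,0,0,55],
  [0,0,0,0,55],
  [0,0,0,0,55],
])

```text
time: 20.23
eef_pos: [0.5327, 0.0586, 0.371]
ee_rot: [-0.049, 0.999, 0.0, 0.001]
ft_force: [1.1, 0.6, 1.0]
grip_width: 0.0549
gripper_force: 0.0
```

```bash
python3 m.py; ls pics; python3 - <<'E'
from cell import r
from h import *
from scipy.spatial.transform import Rotation as R
from m import o,M
s=r.sense()
for n in("wrist","top"):
    d=r.get_image(n)
    if n=="wrist":
        T=np.eye(4);T[:3,:3]=R.from_quat(s["ee_rot"]).as_matrix();T[:3,3]=s["eef_pos"];d["pose"]=T@d["T_tool_cam"]
    B=(pts(d)-o)@M; k=(B[...,0]>0)&(B[...,0]<.12)&(abs(B[...,1])<.14)&(B[...,2]>.12)&(B[...,2]<.25)
    P=B[k]; 
    if len(P)>50: f=np.polyfit(P[:,2],P[:,0],1);print(n,len(P),np.pi/2+np.arctan(f[0]))
E
```

```text
20.225 [1.1 0.6 1. ]
244 opening 1.2250417716586617 -0.12964216853241256 0.12970718235227266
s3.png
s_186.png
s_202.png
side0.npz
side0.png
top0.npz
top0.png
topcrop.png
w1.npz
w1.png
w2.png
w2c.png
20.275 [-0.1 -0.7  0. ]
247 opening 1.2234065856740597 -0.1297352193864604 0.129238363648957
wrist 9645 1.378019762165104
top 588 1.3614296693298455
```

View pics/s_202.png

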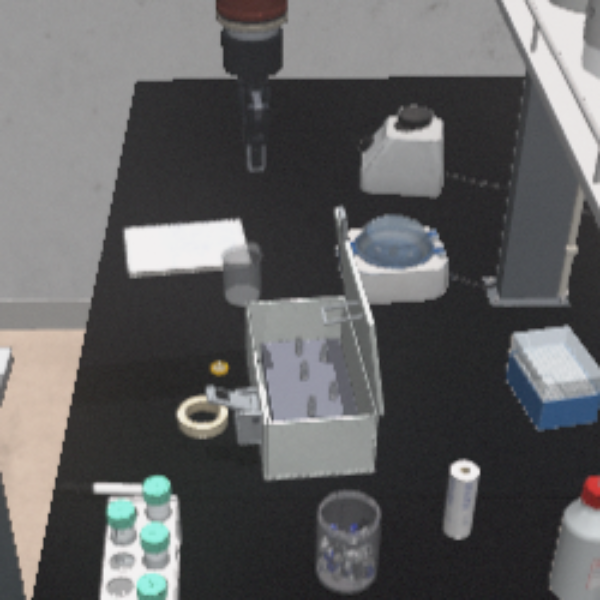

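```bash
python3 - <<'E'
from cell import r
from h import *
from scipy.spatial.transform import Rotation as R
from m import o,M
s=r.sense();d=r.get_image("wrist")
T=np.eye(4);T[:3,:3]=R.from_quat(s["ee_rot"]).as_matrix();T[:3,3]=s["eef_pos"];d["pose"]=T@d["T_tool_cam"]
B=(pts(d)-o)@M
for z in np.arange(.09,.30,.015):
    k=(B[...,0]>0)&(B[...,0]<.12)&(abs(B[...,1])<.13)&(abs(B[...,2]-z)<.0075); P=B[k]
    if len(P)>5: print(round(z,3),len(P),np.round(np.percentile(P[:,0],[10,50,90]),4))
k=(abs(B[...,1]+.085)<.012)&(B[...,0]<-.11)&(B[...,0]>-.14)&(B[...,2]>.085)
P=B[k]; print(len(P)); 
if len(P)>30: print("paddle",np.arctan(-np.polyfit(P[:,0],P[:,2],1)[0]))
E
```

```text
20.425 [-1.   0.1 -0.5]
248 opening 1.2252553746723152 -0.12996314274350393 0.12692645647682244
0.09 808 [0.0701 0.0707 0.0712]
0.105 972 [0.0707 0.0731 0.0742]
0.12 638 [0.0708 0.0718 0.0727]
0.135 675 [0.0685 0.0696 0.0705]
0.15 770 [0.0664 0.0674 0.0684]
0.165 837 [0.0642 0.0652 0.0661]
0.18 907 [0.0621 0.063  0.064 ]
0.195 1037 [0.0599 0.0609 0.0619]
0.21 1141 [0.0577 0.0587 0.0597]
0.225 1770 [0.0073 0.056  0.0574]
0.24 1334 [0.053  0.0543 0.0553]
0.255 1209 [0.0522 0.0544 0.0585]
0.27 316 [0.0491 0.0501 0.0512]
0.285 528 [0.0478 0.0489 0.0529]
529
paddle 0.4100101464214789
```

The side view shows the lid standing at about 1.43 rad, with its edge from (340,210) to (380,410). The paddle is still up at (225,395), and the tape, filter, beaker, jar and marker are in place. The arm touches nothing, so I'm handing the job in.

```bash
python3 -c "
from cell import r
print(r.sign_off())"
```

```text
the job is handed in; nothing more can be done
None
```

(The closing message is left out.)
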